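Close the sample cup, mesh it on the mixer drive and hold it pressed

ROBOT

A 6-joint arm with a two-finger parallel gripper is mounted at the origin on the work surface. World frame = base frame: x ahead of the robot, y to its left, z up, the work surface at z = 0. Lengths are in m, angles in rad, forces in N, time in s.
With the tool pointing down it reaches from about 0.375 to 0.9 m from the base axis. Payload 3.1 kg.
Tool frame: the origin (TCP) lies on the centre line of the jaws, within the pads' length; the fingertips stand 8 mm ahead of it and the grasp point (between the pads) lies 11 mm behind it; z points along the fingers, y is the line along which they close (so a half turn about z gives the same grasp; the last joint's range is limited). The gripper opens to 85 mm and grips with 20 to 120 N. Pads are 22 mm wide; open, the fingers measure 114 mm over their backs; the gripper's body (76 mm by 85 mm) begins 54 mm behind the grasp point. The pads swing forward as they close: fully open they stand 13 mm farther back than shut.
Start: joints at [-0.178, 0.527, 1.433, -0, 1.181, -0.178], TCP at [0.625, 0, 0.239] pointing down, gripper open.
Joint ranges: [-3.08, 3.08], [-0.75, 2.2], [0.22, 2.44], [-1.43, 4.57], [0, 2.65], [-2.85, 2.85]. Speed limits (rad/s): [2.79, 2.79, 3.14, 3.14, 3.14, 3.14].

INTERFACE

Orientations are given as a unit quaternion [x, y, z, w].
In Python, from station import * gives the robot as it stands.
- The arm moves only by the tool play_rows, never from a script. Its argument "rows" is a list of rows, each a list of 3 entries, a list of its own where there are three numbers: the turn, a rotation vector about the tool's x, y, z in degrees, then the shift along the tool's x, y, z in mm, then the closure, from 0 (fully open) to 1 (shut). In form: [[[ax, ay, az], [dx, dy, dz], jaw], ...]. A call has 1 to 12 rows; each row shifts and turns the commanded pose from where the row before left it, along the tool's axes as they then stand; what a row does not reach is not made up. A row lasts 1/12 s, in which the tool goes at most 41.7 mm and 7.16 degrees, less where a joint would pass 70% of its speed; a pose out of reach is approached as far as the arm can. A call with a gripper value outside its range is refused whole. The fingers move at their own pace and stop on an object; "grip_force" is the grip in N (left out, the last holds). Time passes only in rows, so rows that do not move let the fingers close. It gives the time, the measured TCP pose, the force, the opening and the grip force at its end, in the units of the state.
- sense(): the state, without advancing time (a new reading comes with each control period).
- snapshot(name): name is "scene" or "side" or "wrist"; returns (picture, depth): 384x512x3 uint8, red, green, blue; 384x512 float32, m along the optical axis (not along the pixel's ray), 0 where there is no reading.
- get_calibration(name): a dict with "vfov" (degrees; the focal length in pixels is half the picture's height over the tangent of half this angle, whatever the lens; pixels are square), "cx", "cy" (the principal point, pixels), "xyz" and "attitude" of the camera in the world. Camera axes: x right, y down, z forward; pixel columns grow to the right and rows downward; lengths in m; the calibration is good to about 2 mm. A picture is of the moment at which its call begins: read the wrist's pose just before it. get_calibration takes no time and is no camera call; for the wrist camera it gives the pose at the moment of the call.
- sign_off(): hands the job in; it is judged then, once.
The state is a dict: "t": time; "q": joint angles; "qd": joint speeds; "tau": joint torques, N m; "tcp_pos": TCP position; "tool_rot": TCP orientation; "force": force on the tool from outside, world axes, zero at the start; "ft_torque": the same for the moment, N m; "finger_gap": opening from 0.0 (shut) to 1.0 (fully open); "gripper_force": force on a finger pad.
Only numpy, scipy, OpenCV 4.12 (cv2) and the standard library are available. Lean on these libraries where they do the work, as an engineer would, in place of code of your own. Each camera call takes 0.05 s, during which the arm holds its last target. There are 200 camera calls.

TASK

Get the liqueur sample mixed for the strength test: with the cup still on its stand, turn the lid clockwise by its wing until it is tight, then lift the cup over to the mixer, turn it until the socket under it meshes with the splined drive and slide it all the way home, with the lid still tight. The mixer only runs while the cup is pushed down against its sprung ring, so press the cup right down and finish like that, still gripping the cup or its lid and pressing; do not let go. Leave the bottles and other things on the bench where they are.

Things in the scene. Friction and masses are not known exactly. Their poses are not given: they have to be found in the camera images.
- wing (a point): middle of the grip wing on the cup's black lid, on the cup's axis. The wing is an upright bar 52 mm long (this frame's x), 14 mm thick (y) and 36 mm high; this point is 18 mm under its top edge and 23 mm above the flat top of the lid (a disc 67 mm wide, 12 mm thick). z points up. Strong enough to turn the lid and to carry and press the cup by it
- lid (a joint): how far the screw lid is on, rad: grows as it is turned clockwise seen from above, stops at 1.25 (tight), starts between 0 and 0.45. When tight the wing points along the cup's x axis, in line with the two small ribs high on the cup's wall. Takes about 0.15 N m either way and stays where left; anticlockwise loosens it
- cup_center (a point): the steel sample cup, 64 mm wide, on its axis 60 mm above its foot; z up. With lid 144 mm tall, about 0.5 kg. Underneath is a socket 41 mm wide, 24 mm deep, with six inward splines 5 mm wide, starting 2 mm above the foot's rim, leaving a 29 mm bore. The gaps between them lie at 0, 60, 120... degrees from this frame's x, the splines half-way between
- cup_foot (a point): the centre of the cup's underside (rim plane of the foot), same axes as cup_center
- stand_plate (a point): the cup stand, a fixed square steel plate 110 mm wide and 8 mm thick; this point is the centre of its upper face, z up. A stub with two ribs (36 mm across, 14 mm high) rises from there into the cup's socket: it stops the cup turning, with about 6 degrees of play each way, and the cup lifts straight off it
- mixer_deck (a point): the cup mixer, a fixed grey bench machine 176 mm deep, 146 mm wide; this point is the centre of its steel deck, 85 mm above the bench, on the drive's axis, z up
- drive_top (a point): centre of the top face of the mixer's splined drive, 20 mm above the deck, z up: a steel spindle, 26 mm core, 38 mm across its six splines, each 7.5 mm wide, at 0, 60, 120... degrees from this frame's x. The cup drops over it only with its gaps over these splines (within about 4 degrees); else its rim stops 2 mm below this point. Stiff to turn (0.2 N m), at any angle
- switch_ring (a joint): how far the mixer's sprung black ring is pressed down, m: 0 up, 0.006 at its solid stop. It surrounds the drive, 45 to 72 mm in diameter, its top 8 mm above the deck when up. The cup's foot meets it after sliding 10 mm down the splines. It needs 8 N to start and 11.6 N to reach the bottom, more than the cup's weight, so it rises when not pressed
- miniature: bystander: a 50 ml amber miniature bottle with a screw cap, 38 mm diameter, 100 mm tall, standing in the middle of the bench. Its origin is the centre of its underside
- measure: bystander: a small open steel measuring cup, 48 mm diameter at the rim, 50 mm tall, standing in the middle of the bench nearer the robot. Its origin is the centre of its underside
- bottle_a: bystander: a dark flat-sided spirit bottle with a gilt stopper, 62 x 82 mm, 235 mm tall, standing on the left. Its origin is the centre of its underside
- bottle_b: bystander: a second such dark bottle, 62 x 82 mm, 235 mm tall, standing on the right. Its origin is the centre of its underside
- gift_box: bystander: a closed dark and gilt gift box, 86 x 98 mm, 200 mm tall, standing on the right. Its origin is the centre of its underside
- scanner: bystander: a handheld barcode scanner lying flat, 170 x 66 mm, 36 mm high, its head towards its +x. Its origin is under the middle of its grip
- stamp: bystander: a hand stamp with a knobbed wooden handle on a 40 x 60 mm foot, 74 mm tall, standing on the robot's right. Its origin is the centre of its underside
- tape_roll: bystander: a roll of packing tape lying flat, 104 mm diameter, 48 mm high, at the far side of the bench. Its origin is the centre of its underside
Mind the look-alikes: they are no part of the job. Leave any green or turquoise look-alike of the part that bears wing alone.

How it is judged:
By the outcome, as a careful person would: the job done as asked, in the order asked, and still so for the second after the job is handed in, while the arm keeps its last pose, push and grip.
It also fails if it takes over 51 s, if anything falls off the work surface, if the arm or the gripper's body presses on something with over 40 N, if the wrist force passes 120 N, or if a joint passes its speed limit or range.

## Working session

There is one attempt and no reset: what is moved stays moved. The work goes in short steps, Python scripts to look and compute and a tool call to move; the robot and the scene stay as the last step left them, time stands still between calls to the robot, and variables do not carry over. Pictures are saved under pics/ and viewed, at most 10 in all, crops included, and the job is handed in when it is done.

Besides the shell and the picture viewer there is one more tool, called after "Request:" as a command line: name --argument value ..., lists and objects as JSON in quotes. play_rows: Moves the arm, as the interface text tells. Its arguments: {"type":"object","properties":{"rows":{"type":"array","items":{"type":"array"}},"grip_force":{"type":"number"}},"required":["rows"]}

```bash
ls; mkdir -p pics
cat > h.py <<'E'
from station import *
import numpy as np, cv2
from scipy.spatial.transform import Rotation as R
def cam(n):
    c=get_calibration(n); a=np.array(c["attitude"],float)
    Rm=R.from_quat(a).as_matrix() if a.size==4 else a.reshape(3,3)
    return c,192/np.tan(np.radians(c["vfov"])/2),Rm,np.array(c["xyz"])
def shot(n,f=None):
    k=cam(n); p,d=snapshot(n)
    if f: cv2.imwrite(f"pics/{f}.png",p[:,:,::-1])
    np.savez(f"/tmp/{n}.npz",p=p,d=d); return k,p,d
def pts(k,d):
    c,f,Rm,t=k; v,u=np.mgrid[:384,:512]
    P=np.stack([(u-c["cx"])/f*d,(v-c["cy"])/f*d,d],-1)
    return P@Rm.T+t
def ray(k,u,v,z):
    c,f,Rm,t=k; r=Rm@np.array([(u-c["cx"])/f,(v-c["cy"])/f,1]); return t+r*(z-t[2])/r[2]
def proj(k,P):
    c,f,Rm,t=k; q=(np.asarray(P)-t)@Rm; return q[...,0]/q[...,2]*f+c["cx"],q[...,1]/q[...,2]*f+c["cy"]
E
python3 - <<'E'
from h import *
s=sense();print({k:np.round(v,3) for k,v in s.items()})
for n in("scene","side","wrist"):
    k,p,d=shot(n,n+"0");print(get_calibration(n))
a=[cv2.imread(f"pics/{n}0.png") for n in("scene","side")]
E
```

```text
pics
{'t': np.float64(0.0), 'q': array([-0.179,  0.529,  1.434, -0.   ,  1.181, -0.179]), 'qd': array([-0.001,  0.001,  0.   ,  0.001,  0.001,  0.001]), 'tau': array([ 0.0000e+00, -4.4234e+01, -1.7802e+01, -0.0000e+00,  8.0000e-03,
        0.0000e+00]), 'tcp_pos': array([0.624, 0.   , 0.238]), 'tool_rot': array([ 0.707,  0.707, -0.001, -0.001]), 'force': array([-0.264, -0.077, -0.089]), 'ft_torque': array([ 0.023, -0.015,  0.037]), 'gripper_force': np.float64(0.0), 'finger_gap': np.float64(1.0)}
{'vfov': 43.2877845451341, 'cx': 258.91726591237807, 'cy': 184.26364477116275, 'xyz': array([ 1.47652579, -0.61957188,  1.02252201]), 'attitude': array([ 0.80108582,  0.42206258, -0.19578409, -0.3765545 ])}
{'vfov': 52.35897238854202, 'cx': 255.43546349828176, 'cy': 191.56998352359926, 'xyz': array([0.26974133, 0.87292338, 1.17860834]), 'attitude': array([-0.14109848,  0.92718749, -0.34178595,  0.05997455])}
{'vfov': 66.81616334981378, 'cx': 256.1757643520623, 'cy': 190.4354798300641, 'xyz': array([0.6243166 , 0.06607156, 0.37339915]), 'attitude': array([ 9.91479303e-01,  2.74180547e-04, -6.46125530e-04,  1.30262421e-01])}
```

View pics/scene0.png

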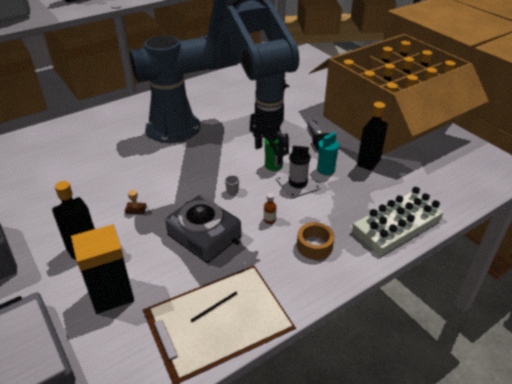

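View pics/side0.png

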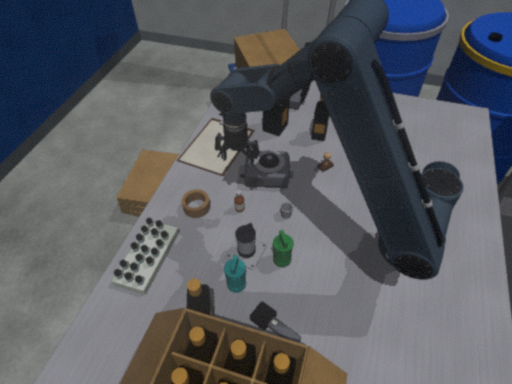

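The scene view shows the steel cup with the black lid at (300,165), with green (273,152) and turquoise (328,155) look-alikes beside it, and the mixer at (203,222). In the side view the cup is at (246,238) and the mixer at (267,168).

Run:
```python
from h import *
for n in("scene","side"):
    k=cam(n);z=np.load(f"/tmp/{n}.npz");P=pts(k,z["d"]);p=z["p"].astype(int)
    rois={"scene":dict(cup=(288,143,312,190),mix=(165,195,242,258)),"side":dict(cup=(232,215,262,262),mix=(235,145,295,190))}[n]
    for m,(u0,v0,u1,v1) in rois.items():
        Q=P[v0:v1,u0:u1].reshape(-1,3);ok=(z["d"][v0:v1,u0:u1].ravel()>0)&(Q[:,2]>0.012);Q=Q[ok]
        print(n,m,len(Q))
        for a in np.arange(0.0,0.2,0.012):
            S=Q[(Q[:,2]>=a)&(Q[:,2]<a+.012)]
            if len(S)>5: print(round(a,3),len(S),S.min(0).round(3),S.max(0).round(3),np.median(S,0).round(3))
```

```text
scene cup 799
0.012 61 [0.526 0.141 0.012] [0.586 0.231 0.024] [0.56  0.164 0.017]
0.024 67 [0.517 0.151 0.024] [0.574 0.208 0.036] [0.562 0.165 0.03 ]
0.036 55 [0.526 0.153 0.036] [0.571 0.205 0.048] [0.563 0.165 0.042]
0.048 50 [0.524 0.151 0.048] [0.572 0.2   0.06 ] [0.563 0.165 0.054]
0.06 60 [0.524 0.153 0.06 ] [0.574 0.201 0.072] [0.562 0.167 0.066]
0.072 58 [0.524 0.15  0.072] [0.571 0.204 0.084] [0.562 0.165 0.078]
0.084 60 [0.523 0.153 0.084] [0.574 0.203 0.096] [0.56  0.162 0.091]
0.096 49 [0.525 0.152 0.096] [0.573 0.205 0.108] [0.563 0.162 0.102]
0.108 147 [0.504 0.151 0.108] [0.574 0.217 0.12 ] [0.555 0.17  0.116]
0.12 66 [0.523 0.153 0.12 ] [0.568 0.198 0.132] [0.545 0.18  0.125]
0.132 48 [0.524 0.162 0.133] [0.562 0.199 0.144] [0.543 0.179 0.138]
0.144 64 [0.52  0.164 0.144] [0.566 0.204 0.155] [0.541 0.182 0.151]
scene mix 3142
0.012 103 [ 0.515 -0.278  0.012] [ 0.672 -0.106  0.024] [ 0.641 -0.245  0.021]
0.024 233 [ 0.513 -0.278  0.024] [ 0.677 -0.105  0.036] [ 0.654 -0.213  0.03 ]
0.036 210 [ 0.519 -0.278  0.036] [ 0.675 -0.104  0.048] [ 0.649 -0.237  0.042]
0.048 2
[... 1247 characters left out ...]
0.519 0.169 0.144] [0.561 0.318 0.155] [0.538 0.193 0.149]
side mix 1746
0.012 80 [ 0.477 -0.151  0.012] [ 0.665 -0.096  0.024] [ 0.562 -0.119  0.019]
0.024 95 [ 0.474 -0.168  0.025] [ 0.671 -0.094  0.036] [ 0.562 -0.118  0.03 ]
0.036 104 [ 0.465 -0.237  0.036] [ 0.64  -0.096  0.048] [ 0.55  -0.117  0.042]
0.048 114 [ 0.465 -0.261  0.048] [ 0.646 -0.095  0.06 ] [ 0.528 -0.123  0.054]
0.06 280 [ 0.476 -0.273  0.06 ] [ 0.671 -0.094  0.072] [ 0.553 -0.13   0.069]
0.072 467 [ 0.482 -0.262  0.072] [ 0.659 -0.1    0.084] [ 0.555 -0.154  0.078]
0.084 270 [ 0.509 -0.244  0.084] [ 0.627 -0.128  0.096] [ 0.562 -0.178  0.087]
0.096 51 [ 0.538 -0.216  0.096] [ 0.595 -0.151  0.107] [ 0.566 -0.184  0.102]
```

Run:
```python
from h import *
a=cv2.resize(cv2.imread("pics/scene0.png")[130:200,250:350],(800,560),interpolation=2)
cv2.imwrite("pics/c1.png",a)
```

```text
(no output)
```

View pics/c1.png

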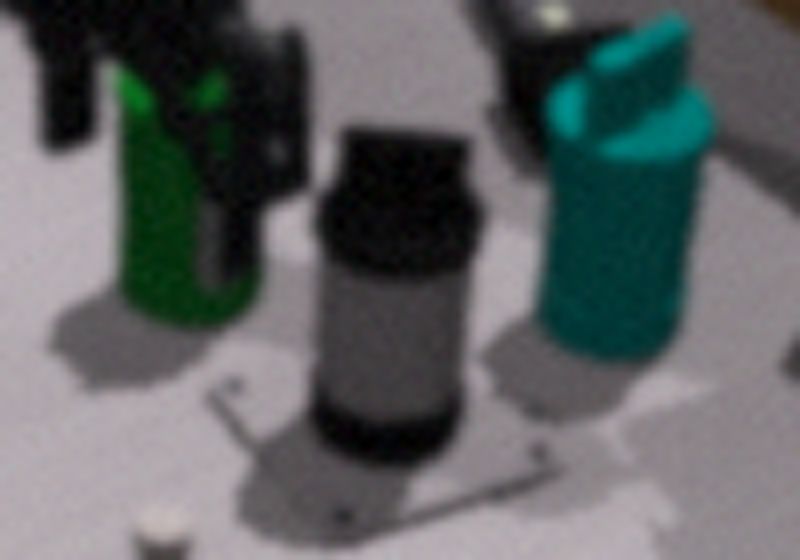

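The crop shows the cup's black wing running roughly along the picture's horizontal, and the plate's edges from (210,390) to (560,470). The cup axis is near (0.541, 0.183) and the drive near (0.570, -0.190). I'll look at the drive from above first.

Request:
play_rows --rows '[[[0,0,0],[-27,-8,-2],0],[[0,0,0],[-27,-8,-2],0],[[0,0,0],[-27,-8,-2],0],[[0,0,0],[-27,-8,-2],0],[[0,0,0],[-27,-8,-2],0],[[0,0,0],[-27,-8,-2],0],[[0,0,0],[-27,-8,-2],0],[[0,0,0],[0,0,0],0],[[0,0,0],[0,0,0],0],[[0,0,0],[0,0,0],0]]'

```text
t: 0.98
tcp_pos: [0.5687, -0.1886, 0.253]
tool_rot: [0.707, 0.707, 0.0, -0.001]
force: [-0.3, -0.4, -1.1]
finger_gap: 1.001
gripper_force: 0.0
```

Run:
```python
from h import *
k,p,d=shot("wrist","w1");s=sense();print(s["tcp_pos"],s["tool_rot"],k[3]);print(proj(k,[.57,-.19,.105]))
```

```text
[ 0.56887254 -0.18804434  0.25300155] [ 7.06919212e-01  7.07294075e-01  7.80098067e-05 -5.59890381e-04] [ 0.56848424 -0.12272982  0.38786203]
(np.float64(257.80259899280685), np.float64(182.55498500640695))
```

View pics/w1.png

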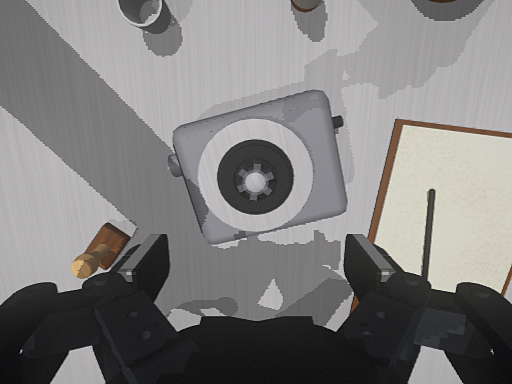

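The wrist view shows the mixer with its bright deck disc, black ring (255,178) and splined drive at (255,181); scanner is out of view and the stamp is at the left.

```bash
cat > drive.py <<'E'
from h import *
from scipy.ndimage import map_coordinates as mc
k=cam("wrist");z=np.load("/tmp/wrist.npz");g=cv2.cvtColor(z["p"],cv2.COLOR_RGB2GRAY).astype(float)
def fit(m,Z,u,v):
    n,l=cv2.connectedComponents(m.astype(np.uint8)); w=(l==l[v,u]).astype(np.uint8)
    c=max(cv2.findContours(w,0,1)[0],key=cv2.contourArea)[:,0]
    W=np.array([ray(k,a,b,Z)[:2] for a,b in c]); (x,y),r=cv2.minEnclosingCircle(W.astype(np.float32)*1000)
    A=np.c_[2*W,np.ones(len(W))]; s=np.linalg.lstsq(A,(W**2).sum(1),rcond=None)[0]
    return s[:2].round(4),np.sqrt(s[2]+s[0]**2+s[1]**2).round(4)
print("deck",fit((g>150)&(z["d"]<.5),.085,210,180),fit((g>130),.085,210,180))
print("ring",fit(g<80,.093,228,178),fit(g<60,.093,228,178))
P=pts(k,z["d"]);m=(P[...,2]>.1)&(np.hypot(P[...,0]-.57,P[...,1]+.19)<.03)
print("drive depth",P[m].mean(0).round(4),m.sum(),np.percentile(P[m][:,2],[5,50,95]).round(4))
a=np.radians(np.arange(0,360,1.))
for C in (P[m].mean(0)[:2],np.array(fit(g<70,.093,228,178)[0])):
  for r in(.0145,.016,.0175):
    uv=np.array([proj(k,[C[0]+r*np.cos(t),C[1]+r*np.sin(t),.105]) for t in a])
    I=mc(g,[uv[:,1],uv[:,0]],order=1); c=(I*np.exp(-6j*a)).mean()
    print(C.round(4),r,"spline deg",round(np.degrees(-np.angle(c))/6,2),abs(c).round(1),I.mean().round(0))
E
python3 drive.py
```

```text
deck (array([ 0.5671, -0.1887]), np.float64(0.0608)) (array([ 0.573, -0.183]), np.float64(0.0776))
ring (array([ 0.5672, -0.1872]), np.float64(0.039)) (array([ 0.5672, -0.1872]), np.float64(0.0388))
drive depth [ 0.5702 -0.1737  0.3216] 14203 [0.1077 0.3346 0.3465]
[ 0.5702 -0.1737] 0.0145 spline deg -19.32 1.0 92.0
[ 0.5702 -0.1737] 0.016 spline deg 7.09 0.5 90.0
[ 0.5702 -0.1737] 0.0175 spline deg -24.85 1.0 86.0
[ 0.5672 -0.1872] 0.0145 spline deg 23.68 11.8 77.0
[ 0.5672 -0.1872] 0.016 spline deg 23.57 13.4 71.0
[ 0.5672 -0.1872] 0.0175 spline deg 23.65 10.8 67.0
```

```bash
cat >> drive.py <<'E'
print('---')
C=np.array([.5672,-.1872])
m=(P[...,2]>.100)&(P[...,2]<.115)&(np.hypot(P[...,0]-C[0],P[...,1]-C[1])<.03)
Q=P[m];print(m.sum(),Q.mean(0),Q.min(0),Q.max(0))
th=np.arctan2(Q[:,1]-Q[:,1].mean(),Q[:,0]-Q[:,0].mean());r=np.hypot(Q[:,1]-Q[:,1].mean(),Q[:,0]-Q[:,0].mean())
o=r>.0145;print(o.sum(),np.degrees(np.angle(np.exp(6j*th[o]).mean()))/6,abs(np.exp(6j*th[o]).mean()))
u,v=[int(x) for x in proj(k,[*C,.105])]
cv2.imwrite("pics/c2.png",cv2.resize(z["p"][v-30:v+30,u-30:u+30,::-1],(480,480),interpolation=2))
E
python3 drive.py | sed -n '/---/,$p'
```

```text
---
827 [ 0.56755919 -0.18819725  0.10583067] [ 0.5490084  -0.20796853  0.10005259] [ 0.58536616 -0.16982686  0.10967463]
223 23.005134755724267 0.6941391628741777
```

View pics/c2.png

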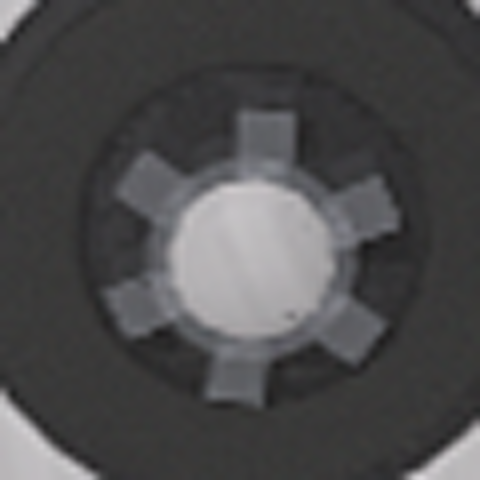

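The crop shows six bright splines around the core; all numbers agree: drive axis (0.567, -0.188), splines at 23.4° mod 60. Now over to the cup.

Request:
play_rows --rows '[[[0,0,0],[37,-3,-3],0],[[0,0,0],[37,-3,-3],0],[[0,0,0],[37,-3,-3],0],[[0,0,0],[37,-3,-3],0],[[0,0,0],[37,-3,-3],0],[[0,0,0],[37,-3,-2],0],[[0,0,0],[37,-3,0],0],[[0,0,0],[37,-3,0],0],[[0,0,0],[37,-2,0],0],[[0,0,0],[37,-2,0],0],[[0,0,0],[0,0,0],0],[[0,0,0],[0,0,0],0]]'

```text
t: 2.03
tcp_pos: [0.5398, 0.1843, 0.2701]
tool_rot: [0.705, 0.709, -0.0, -0.0]
force: [0.2, -0.8, -0.2]
finger_gap: 1.002
gripper_force: 0.0
```

Run:
```python
from h import *
k,p,d=shot("wrist","w2");s=sense();print(s["tcp_pos"],s["q"].round(3),k[3])
```

```text
[0.54013741 0.18272921 0.27008335] [ 0.131  0.419  1.536 -0.     1.187  0.127] [0.53904417 0.25031059 0.40494751]
```

View pics/w2.png

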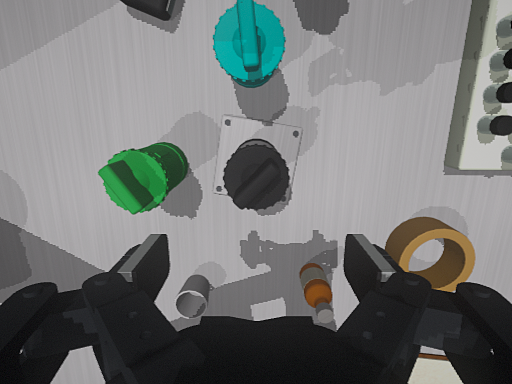

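The view shows the black lid and wing at (257,177) on the plate (corners ~ (225,115),(300,128),(215,190)), with the green and turquoise lids apart from it; the measure is at (192,297) and the miniature at (316,290).

Run:
```python
from h import *
k=cam("wrist");z=np.load("/tmp/wrist.npz");P=pts(k,z["d"]);g=z["p"].astype(int)
near=np.hypot(P[...,0]-.541,P[...,1]-.183)<.045
m=near&(P[...,2]>.140)&(P[...,2]<.17);Q=P[m];print("wing",m.sum(),Q.mean(0).round(4),np.median(Q[:,2]))
uv=np.argwhere(m)[:,::-1].astype(np.float32)
w=np.array([ray(k,a,b,.152)[:2] for a,b in uv]).astype(np.float32)*1000
print(cv2.minAreaRect(w)); 
ev=np.linalg.eigh(np.cov(w.T))[1][:,1];print("wing angle",np.degrees(np.arctan2(ev[1],ev[0]))%180)
m=near&(P[...,2]>.104)&(P[...,2]<.117);Q=P[m];print("lid",m.sum(),np.median(Q[:,2]))
c=max(cv2.findContours((near&(P[...,2]>.1)).astype(np.uint8),0,1)[0],key=cv2.contourArea)[:,0]
W=np.array([ray(k,a,b,.111)[:2] for a,b in c]);print("lid circ",cv2.minEnclosingCircle(W.astype(np.float32)*1000))
m=(g.min(2)>140)&(np.hypot(P[...,0]-.541,P[...,1]-.19)<.09)&(P[...,2]>.0055)&(P[...,2]<.02)
n,l,st,_=cv2.connectedComponentsWithStats(m.astype(np.uint8));i=1+st[1:,4].argmax();print(st[i])
c=max(cv2.findContours((l==i).astype(np.uint8),0,1)[0],key=cv2.contourArea)[:,0]
print("plate",cv2.minAreaRect(np.array([ray(k,a,b,.008)[:2] for a,b in c]).astype(np.float32)*1000))
```

```text
wing 908 [0.5398 0.1858 0.1504] 0.150887476769445
((539.2237548828125, 185.8783416748047), (51.36622619628906, 14.666831016540527), 46.38823699951172)
wing angle 46.42528439658049
lid 1895 0.11605795289599236
lid circ ((541.1080322265625, -31.02696990966797), 198.30458068847656)
[ 213  115   90   80 2567]
plate ((539.687255859375, 184.3819122314453), (107.9724349975586, 108.82000732421875), 81.17171478271484)
```

Wing: 51.4 x 14.7 mm at 46.4°, on plate centre (0.5395, 0.185), as it should be; the plate is at -8.8°, so about 55° remain. Align and go down partway.

Request:
play_rows --rows '[[[0,0,6.3],[1.5,-0.5,0],0],[[0,0,6.3],[0,0,0],0],[[0,0,6.3],[0,0,0],0],[[0,0,6.3],[0,0,10],0],[[0,0,6.3],[0,0,15],0],[[0,0,6.2],[0,0,20],0],[[0,0,6.2],[0,0,20],0],[[0,0,0],[0,0,15],0],[[0,0,0],[0,0,5],0],[[0,0,0],[0,0,0],0],[[0,0,0],[0,0,0],0]]'

```text
t: 3.0
tcp_pos: [0.5409, 0.1819, 0.1856]
tool_rot: [0.92, 0.391, 0.0, 0.0]
force: [0.0, 0.1, 1.0]
finger_gap: 0.998
gripper_force: 0.0
```

```bash
cat > st.py <<'E'
from h import *
s=sense();M=R.from_quat(s["tool_rot"]).as_matrix()
print(s["t"],s["tcp_pos"].round(4),"xang",np.degrees(np.arctan2(M[1,0],M[0,0])).round(2),"z",M[:,2].round(4),"q6",s["q"][5].round(3),"F",s["force"].round(1),s["ft_torque"].round(2),"gap",s["finger_gap"].round(3),s["gripper_force"])
E
python3 st.py
python3 - <<'E'
from h import *
k,p,d=shot("wrist","w3");P=pts(k,d)
near=np.hypot(P[...,0]-.541,P[...,1]-.183)<.04
m=near&(P[...,2]>.140)&(P[...,2]<.17)
w=np.array([ray(k,b,a,.152)[:2] for a,b in np.argwhere(m)]).astype(np.float32)*1000
print(m.sum(),cv2.minAreaRect(w))
E
```

```text
1772 ((540.7803955078125, 187.44015502929688), (52.10804748535156, 13.343241691589355), 45.25907897949219)Traceback (most recent call last):
  File "st.py", line 3, in <module>
    print(s["t"],s["tcp_pos"].round(4),"xang",np.degrees(np.arctan2(M[1,0],M[0,0])).round(2),"z",M[:,2].round(4),"q6",s["q"][5].round(3),"F",s["force"].round(1),s["ft_torque"].round(2),"gap",s["finger_gap"].round(3),s["gripper_force"])
                                                                                                                                                                                               ^^^^^^^^^^^^^^^^^^^^^
AttributeError: 'float' object has no attribute 'round'
```

View pics/w3.png

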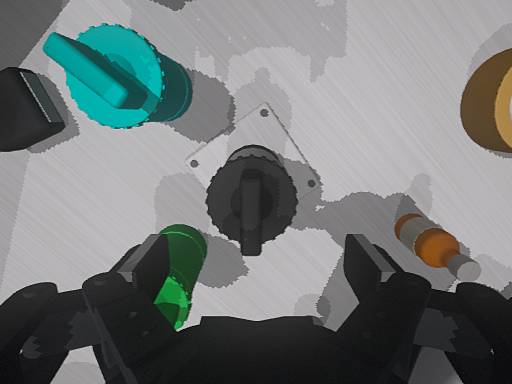

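The wing at (252,210) stands upright in the picture, so it's parallel with the jaws' x, and ~2.5 mm left of the jaws' middle (256); the green cup is near the left finger, so I'll go down half-closed.

Request:
play_rows --rows '[[[0,0,0],[3,-2.5,0],0.5],[[0,0,0],[0,0,0],0.5],[[0,0,0],[0,0,0],0.5],[[0,0,0],[0,0,0],0.5]]'

```text
t: 3.38
tcp_pos: [0.541, 0.1867, 0.1859]
tool_rot: [0.92, 0.392, 0.001, 0.0]
force: [-0.8, 0.1, -0.3]
finger_gap: 0.504
gripper_force: 0.0
```

```bash
sed -i 's/s\["finger_gap"\].round(3)/s["finger_gap"]/; s/s\["t"\],/s["t"],/' st.py; python3 st.py
python3 - <<'E'
from h import *
T=[];
for i in range(4):
    k,p,d=shot("wrist");T.append(sense()["tcp_pos"])
P=pts(k,d);print(np.array(T).round(4))
near=np.hypot(P[...,0]-.541,P[...,1]-.183)<.04
m=near&(P[...,2]>.140)&(P[...,2]<.17)
w=np.array([ray(k,b,a,.152)[:2] for a,b in np.argwhere(m)]).astype(np.float32)*1000
print(m.sum(),cv2.minAreaRect(w), "px",np.argwhere(m).mean(0))
S=np.load("/tmp/scene.npz");k=cam("scene");P=pts(k,S["d"]);q=S["p"].astype(int);m=(q[...,1]>1.6*q[...,0])&(q[...,1]>1.6*q[...,2])&(P[...,2]>.02)
print("green",P[m].min(0),P[m].max(0))
E
```

```text
3.3833 [0.541  0.1867 0.1859] xang 46.13 z [ 1.2e-03  1.0e-04 -1.0e+00] q6 0.903 F [-0.8  0.1 -0.3] [-0.01  0.02  0.02] gap 0.5037783790128267 0.0
[[0.5409 0.1866 0.1857]
 [0.5408 0.1865 0.1856]
 [0.5408 0.1865 0.1855]
 [0.5407 0.1865 0.1854]]
1762 ((540.617919921875, 187.58995056152344), (52.5198860168457, 13.625494003295898), 46.68235778808594) px [219.3984109  256.07037457]
green [ 0.32838973 -0.61957188  0.02040486] [1.47652579 0.86720585 1.02252201]
```

Request:
play_rows --rows '[[[0,0,0],[0.5,0,12],0.5],[[0,0,0],[0,0,15],0.5],[[0,0,0],[0,0,14],0.5],[[0,0,0],[0,0,10],0.5],[[0,0,0],[0,0,4],0.5],[[0,0,0],[0,0,0],0.5],[[0,0,0],[0,0,0],0.7],[[0,0,0],[0,0,0],1],[[0,0,0],[0,0,0],1],[[0,0,0],[0,0,0],1],[[0,0,0],[0,0,0],1],[[0,0,0],[0,0,0],1]]' --grip_force 80

```text
t: 4.58
tcp_pos: [0.5414, 0.1871, 0.1312]
tool_rot: [0.92, 0.391, 0.001, -0.0]
force: [-1.8, 1.0, 4.6]
finger_gap: 0.149
gripper_force: 78.8
```

```bash
python3 st.py
```

```text
4.5833 [0.5414 0.1871 0.1312] xang 46.09 z [ 1.3e-03  6.0e-04 -1.0e+00] q6 0.904 F [-1.8  1.   4.6] [ 0.22  0.22 -0.03] gap 0.14878191068874397 78.7692654132843
```

Request:
play_rows --rows '[[[0,0,5],[0,0,0],1],[[0,0,5],[0,0,0],1],[[0,0,5],[0,0,0],1],[[0,0,5],[0,0,0],1],[[0,0,5],[0,0,0],1],[[0,0,5],[0,0,0],1],[[0,0,5],[0,0,0],1],[[0,0,5],[0,0,0],1],[[0,0,5],[0,0,0],1],[[0,0,0],[0,0,0],1]]'

```text
t: 5.42
tcp_pos: [0.5424, 0.1857, 0.1312]
tool_rot: [1.0, 0.009, 0.001, 0.001]
force: [0.5, -4.1, 5.9]
finger_gap: 0.152
gripper_force: 78.9
```

```bash
python3 st.py
```

```text
5.4167 [0.5424 0.1857 0.1312] xang 1.07 z [ 0.003  -0.0019 -1.    ] q6 1.69 F [ 0.5 -4.1  5.9] [-0.68 -0.07 -0.11] gap 0.15173638087838073 78.89771461486816
```

Request:
play_rows --rows '[[[0,0,4],[0,0,0],1],[[0,0,4],[0,0,0],1],[[0,0,2],[0,0,0],1],[[0,0,2],[0,0,0],1],[[0,0,0],[0,0,0],1]]'

```text
t: 5.83
tcp_pos: [0.5423, 0.1854, 0.1313]
tool_rot: [0.996, -0.094, 0.001, 0.001]
force: [0.1, -4.7, 6.0]
finger_gap: 0.151
gripper_force: 79.0
```

```bash
python3 st.py
```

```text
5.8333 [0.5423 0.1854 0.1313] xang -10.76 z [ 0.0027 -0.0026 -1.    ] q6 1.897 F [ 0.1 -4.7  6. ] [-0.91 -0.01  0.02] gap 0.15136671312631572 79.00022506713867
```

Request:
play_rows --rows '[[[0,0,2],[0,0,0],1],[[0,0,2],[0,0,0],1],[[0,0,0],[0,0,0],1]]'

```text
t: 6.08
tcp_pos: [0.5422, 0.1853, 0.1312]
tool_rot: [0.992, -0.128, 0.001, 0.001]
force: [0.8, -4.4, 6.4]
finger_gap: 0.149
gripper_force: 79.0
```

```bash
python3 st.py
```

```text
6.0833 [0.5422 0.1853 0.1312] xang -14.76 z [ 0.0025 -0.0028 -1.    ] q6 1.967 F [ 0.8 -4.4  6.4] [-1.07  0.02 -0.02] gap 0.14887141727696263 79.03032660484314
```

Request:
play_rows --rows '[[[0,0,2],[0,0,0],1],[[0,0,2],[0,0,0],1],[[0,0,0],[0,0,0],1]]'

```text
t: 6.33
tcp_pos: [0.5422, 0.1851, 0.1312]
tool_rot: [0.987, -0.162, 0.001, 0.002]
force: [0.6, -5.9, 6.3]
finger_gap: 0.15
gripper_force: 79.1
```

```bash
python3 st.py
```

```text
6.3333 [0.5422 0.1851 0.1312] xang -18.63 z [ 0.0023 -0.0036 -1.    ] q6 2.035 F [ 0.6 -5.9  6.3] [-1.1   0.04  0.46] gap 0.14988463330263366 79.13658857345581
```

Request:
play_rows --rows '[[[0,0,2],[0,0,0],1],[[0,0,0],[0,0,0],1]]'

```text
t: 6.5
tcp_pos: [0.5421, 0.185, 0.1313]
tool_rot: [0.984, -0.178, 0.002, 0.002]
force: [0.1, -5.5, 7.0]
finger_gap: 0.149
gripper_force: 79.7
```

```bash
python3 st.py
```

```text
6.5 [0.5421 0.185  0.1313] xang -20.5 z [ 0.0025 -0.0042 -1.    ] q6 2.069 F [ 0.1 -5.5  7. ] [-1.01  0.07  0.95] gap 0.14853498701109835 79.67113137245178
```

The torque rose to 0.95 N m over the last degrees: lid at its stop. Ease 3° (still loaded clockwise) and lift.

Request:
play_rows --rows '[[[0,0,-3],[0,0,0],1],[[0,0,0],[0,0,-5],1],[[0,0,0],[0,0,-8],1],[[0,0,0],[0,0,-10],1],[[0,0,0],[0,0,-20],1],[[0,0,0],[0,0,-25],1],[[0,0,0],[0,0,-25],1],[[0,0,0],[0,0,-25],1],[[0,0,0],[0,0,-20],1],[[0,0,0],[0,0,-10],1],[[0,0,0],[0,0,0],1],[[0,0,0],[0,0,0],1]]'

```text
t: 7.5
tcp_pos: [0.5405, 0.1872, 0.2783]
tool_rot: [0.988, -0.156, -0.0, -0.0]
force: [-0.1, 0.4, -4.5]
finger_gap: 0.151
gripper_force: 79.1
```

```bash
python3 st.py
python3 - <<'E'
from h import *
k,p,d=shot("wrist","w4");P=pts(k,d);s=sense();M=R.from_quat(s["tool_rot"]).as_matrix()
k2,p2,d2=shot("side","s2");k3,p3,d3=shot("scene","sc2")
u,v=[int(x) for x in proj(k3,s["tcp_pos"]-[0,0,.06])]
u2,v2=[int(x) for x in proj(k2,s["tcp_pos"]-[0,0,.06])]
c=lambda p,u,v:cv2.resize(p[v-45:v+45,u-30:u+30,::-1],(400,600),interpolation=2)
cv2.imwrite("pics/c4.png",np.hstack([c(p3,u,v),c(p2,u2,v2)]))
E
```

```text
7.5 [0.5405 0.1872 0.2783] xang -17.9 z [-4.e-04  7.e-04 -1.e+00] q6 2.021 F [-0.1  0.4 -4.5] [ 0.01 -0.03  0.  ] gap 0.15061740416835273 79.0931510925293
```

View pics/c4.png

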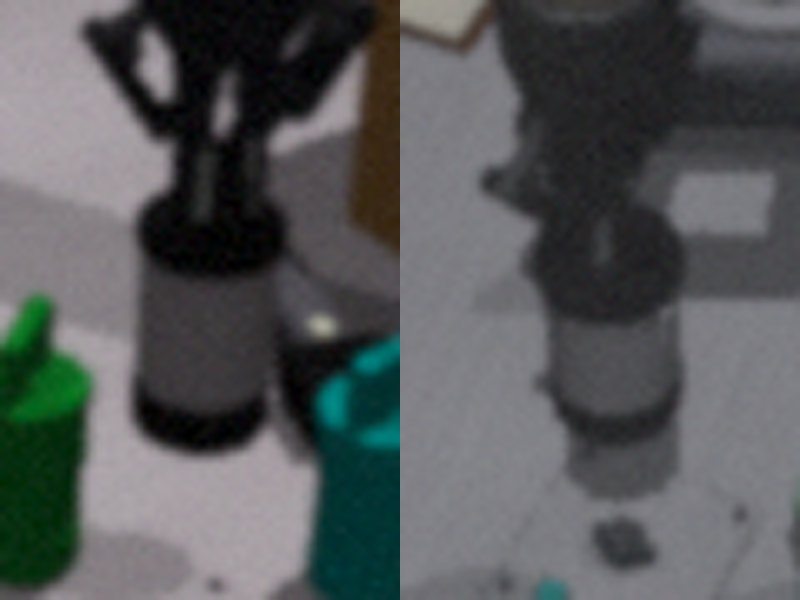

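The cup hangs in the jaws clear of the stand (weight 4.5 N reads right), wing upright between the pads. Turn to -36.6° (= 23.4 - 60) and carry across.

Request:
play_rows --rows '[[[0,0,6.2],[0,0,0],1],[[0,0,6.2],[0,0,0],1],[[0,0,6.3],[0,0,0],1],[[0,0,0],[10,12,0],1],[[0,0,0],[20,23,0],1],[[0,0,0],[24,28,0],1],[[0,0,0],[24,28,0],1],[[0,0,0],[24,28,0],1],[[0,0,0],[24,28,0],1],[[0,0,0],[24,28,0],1],[[0,0,0],[24,28,0],1]]'

```text
t: 8.57
tcp_pos: [0.5589, -0.0814, 0.2767]
tool_rot: [0.949, -0.314, -0.002, -0.0]
force: [0.8, 0.7, -4.4]
finger_gap: 0.151
gripper_force: 79.1
```

Request:
play_rows --rows '[[[0,0,0],[24,28,0],1],[[0,0,0],[20,24,0],1],[[0,0,0],[15,15,0],1],[[0,0,0],[8,9,0],1],[[0,0,0],[0,0,0],1],[[0,0,0],[0,0,0],1],[[0,0,0],[0,0,0],1]]'

```text
t: 9.15
tcp_pos: [0.5676, -0.1792, 0.2774]
tool_rot: [0.95, -0.314, -0.001, -0.001]
force: [0.2, 0.8, -4.7]
finger_gap: 0.145
gripper_force: 79.1
```

```bash
cat > go.py <<'E'
import sys
from h import *
T=np.array([float(a) for a in sys.argv[1:3]]);s=sense();M=R.from_quat(s["tool_rot"]).as_matrix()
print("tool dxy mm",(M.T@np.r_[T-s["tcp_pos"][:2],0]*1000).round(1))
E
python3 st.py; python3 go.py .569 -.189
```

```text
9.15 [ 0.5676 -0.1792  0.2774] xang -36.55 z [-0.0022  0.0023 -1.    ] q6 1.715 F [ 0.2  0.8 -4.7] [ 0.01 -0.04  0.02] gap 0.14510031318286512 79.09011125564575
tool dxy mm [ 7.  7. -0.]
```

Request:
play_rows --rows '[[[0,0,0],[4,4,5],1],[[0,0,0],[3,3,10],1],[[0,0,0],[0,0,12],1],[[0,0,0],[0,0,8],1],[[0,0,0],[0,0,5],1],[[0,0,0],[0,0,0],1],[[0,0,0],[0,0,0],1]]'

```text
t: 9.73
tcp_pos: [0.5696, -0.1904, 0.2379]
tool_rot: [0.949, -0.314, -0.0, -0.0]
force: [-0.3, -0.0, -5.0]
finger_gap: 0.147
gripper_force: 79.0
```

```bash
python3 st.py; python3 go.py .569 -.189
python3 - <<'E'
from h import *
C=np.array([.5678,-.188]); out=[]
for n in("scene","side"):
    k,p,d=shot(n,n+"5"); P=pts(k,d)
    m=(np.hypot(P[...,0]-C[0],P[...,1]-C[1])<.045)
    for a,b in((.125,.16),(.16,.2)):
        Q=P[m&(P[...,2]>a)&(P[...,2]<b)][:,:2]
        A=np.c_[2*Q,np.ones(len(Q))];s=np.linalg.lstsq(A,(Q**2).sum(1),rcond=None)[0]
        # fixed radius fit
        from scipy.optimize import least_squares
        f=least_squares(lambda c:np.hypot(*(Q-c).T)-.032,C,loss="soft_l1",f_scale=.002)
        print(n,len(Q),"free",s[:2].round(4),np.sqrt(s[2]+s[:2]@s[:2]).round(4),"fixed r",f.x.round(4))
    u,v=[int(x) for x in proj(k,[*C,.12])]
    out.append(cv2.resize(p[v-40:v+40,u-40:u+40,::-1],(400,400),interpolation=2))
cv2.imwrite("pics/c5.png",np.hstack(out))
E
```

```text
9.7333 [ 0.5696 -0.1904  0.2379] xang -36.58 z [-7.e-04  4.e-04 -1.e+00] q6 1.701 F [-0.3 -0.  -5. ] [-0.06  0.03 -0.  ] gap 0.1466933065964258 78.95628690719604
tool dxy mm [-1.3 -0.8  0. ]
scene 223 free [ 0.5686 -0.1902] 0.0293 fixed r [ 0.5656 -0.1887]
scene 257 free [ 0.5695 -0.1908] 0.0287 fixed r [ 0.5657 -0.189 ]
side 112 free [ 0.568 -0.184] 0.029 fixed r [ 0.5691 -0.1879]
side 126 free [ 0.5675 -0.1847] 0.0293 fixed r [ 0.5685 -0.1881]
```

View pics/c5.png

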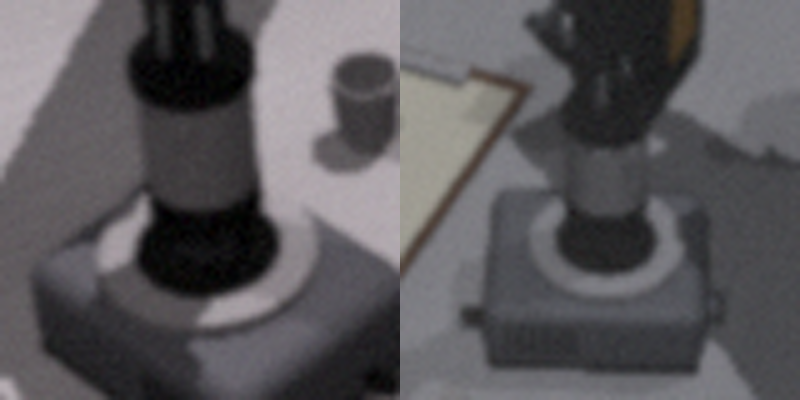

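The crops show the cup upright over the ring, its foot in the middle of the black ring in both views. Lower in small steps, watching the force.

Request:
play_rows --rows '[[[0,0,0],[-1,-0.6,4],1],[[0,0,0],[0,0,4],1],[[0,0,0],[0,0,2],1],[[0,0,0],[0,0,2],1],[[0,0,0],[0,0,0],1]]'

```text
t: 10.25
tcp_pos: [0.5695, -0.1899, 0.2267]
tool_rot: [0.949, -0.314, 0.001, 0.0]
force: [-0.1, -0.6, -3.9]
finger_gap: 0.153
gripper_force: 79.2
```

Request:
play_rows --rows '[[[0,0,0],[0,0,1.5],1],[[0,0,0],[0,0,1.5],1],[[0,0,0],[0,0,0],1]]'

```text
t: 10.5
tcp_pos: [0.5692, -0.19, 0.2228]
tool_rot: [0.949, -0.314, 0.0, 0.0]
force: [0.5, -0.9, -4.9]
finger_gap: 0.15
gripper_force: 79.1
```

```bash
python3 st.py
```

```text
10.5 [ 0.5692 -0.19    0.2228] xang -36.6 z [-2.e-04 -7.e-04 -1.e+00] q6 1.702 F [ 0.5 -0.9 -4.9] [-0.42 -0.01  0.  ] gap 0.15019428499861134 79.0966522693634
```

Request:
play_rows --rows '[[[0,0,0],[0,0,1.5],1],[[0,0,0],[0,0,1.5],1],[[0,0,0],[0,0,1.5],1],[[0,0,0],[0,0,0],1]]'

```text
t: 10.83
tcp_pos: [0.5692, -0.1899, 0.2185]
tool_rot: [0.949, -0.314, 0.0, 0.0]
force: [0.8, -2.5, -4.1]
finger_gap: 0.148
gripper_force: 79.1
```

```bash
python3 st.py
```

```text
10.8333 [ 0.5692 -0.1899  0.2185] xang -36.59 z [-1.e-04 -5.e-04 -1.e+00] q6 1.702 F [ 0.8 -2.5 -4.1] [-0.65  0.04 -0.03] gap 0.1476252109368859 79.08808708190918
```

Meshed. Relieve the side force by 0.7 mm and slide on to the ring.

Request:
play_rows --rows '[[[0,0,0],[0.4,0.6,1],1],[[0,0,0],[0,0,1.5],1],[[0,0,0],[0,0,1.5],1],[[0,0,0],[0,0,1.5],1],[[0,0,0],[0,0,0],1]]'

```text
t: 11.25
tcp_pos: [0.5695, -0.1904, 0.2142]
tool_rot: [0.949, -0.314, 0.001, 0.0]
force: [-1.7, 0.1, 4.1]
finger_gap: 0.147
gripper_force: 80.3
```

```bash
python3 st.py
```

```text
11.25 [ 0.5695 -0.1904  0.2142] xang -36.6 z [ 1.e-03 -6.e-04 -1.e+00] q6 1.701 F [-1.7  0.1  4.1] [-0.2   0.3  -0.02] gap 0.1469497411185127 80.2651834487915
```

Request:
play_rows --rows '[[[0,0,0],[0,0,1.5],1],[[0,0,0],[0,0,1.5],1],[[0,0,0],[0,0,1.5],1],[[0,0,0],[0,0,1],1],[[0,0,0],[0,0,0],1],[[0,0,0],[0,0,0],1]]' --grip_force 100

```text
t: 11.75
tcp_pos: [0.5697, -0.1905, 0.2101]
tool_rot: [0.949, -0.314, 0.001, 0.0]
force: [-2.6, -0.1, 11.3]
finger_gap: 0.146
gripper_force: 101.6
```

```bash
python3 st.py
```

```text
11.75 [ 0.5697 -0.1905  0.2101] xang -36.59 z [ 0.0019 -0.0012 -1.    ] q6 1.701 F [-2.6 -0.1 11.3] [-0.02  0.7   0.01] gap 0.1460501856095523 101.57547354698181
```

Request:
play_rows --rows '[[[0,0,0],[0,0,1],1],[[0,0,0],[0,0,1],1],[[0,0,0],[0,0,0],1],[[0,0,0],[0,0,0],1]]'

```text
t: 12.08
tcp_pos: [0.5699, -0.1906, 0.21]
tool_rot: [0.949, -0.314, 0.002, 0.0]
force: [-4.7, 0.4, 20.1]
finger_gap: 0.147
gripper_force: 102.8
```

```bash
python3 st.py
```

```text
12.0833 [ 0.5699 -0.1906  0.21  ] xang -36.59 z [ 0.0031 -0.0019 -1.    ] q6 1.701 F [-4.7  0.4 20.1] [ 0.2   1.19 -0.09] gap 0.14724098411101466 102.79374361038208
```

TCP height no longer gives (0.210 = home) while the force climbs: ring on its solid stop with ~25 N. One last look, then hand in.

```bash
python3 - <<'E'
from h import *
out=[]
for n in("scene","side"):
    k,p,d=shot(n,n+"6"); u,v=[int(x) for x in proj(k,[.568,-.188,.13])]
    out.append(cv2.resize(p[v-45:v+45,u-45:u+45,::-1],(400,400),interpolation=2))
cv2.imwrite("pics/c6.png",np.hstack(out))
E
python3 st.py
```

```text
12.1833 [ 0.5699 -0.1906  0.21  ] xang -36.59 z [ 0.0031 -0.0019 -1.    ] q6 1.701 F [-5.1  1.4 19.7] [0.2  1.19 0.02] gap 0.1431681591283874 102.792227268219
```

View pics/c6.png

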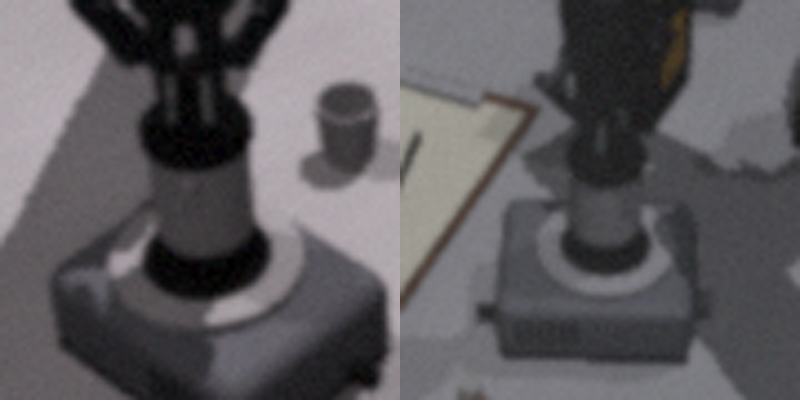

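The cup sits fully down on the deck, upright and held by its wing, and the measure beside it hasn't moved.

```bash
python3 -c "
from station import *
print(sign_off())"
```

```text
the job is handed in; nothing more can be done
None
```

I turned the lid clockwise to its stop, lifted the cup to the mixer and meshed it on the drive. It is now pressed to the ring's solid stop with about 25 N, still gripped by the wing; I handed the job in at about 12 s, and no verdict came back.

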